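# Unload the locked sample carousel

### The arm

A 6-joint arm with a two-finger parallel gripper is mounted at the origin on a cart in front of the work surface, level with it; the furniture and walls round the work are solid. World frame = base frame: x ahead of the robot, y to its left, z up, the work surface at z = 0. Lengths are in m, angles in rad, forces in N, time in s.
With the tool pointing down it reaches from about 0.35 to 0.975 m from the base axis. Payload 4.9 kg.
Tool frame: the origin (TCP) lies midway between the tips of the shut fingers; the grasp point (between the pads) lies 19 mm behind it; z points along the fingers, y is the line along which they close (so a half turn about z gives the same grasp; the last joint's range is limited). The gripper opens to 85 mm and grips with 20 to 120 N. Pads are 22 mm wide; open, the fingers measure 114 mm over their backs; the gripper's body (76 mm by 85 mm) begins 54 mm behind the grasp point. The pads swing forward as they close: fully open they stand 13 mm farther back than shut.
Start: joints at [-1.398, 0.053, 1.613, -0, 1.476, -0.119], TCP at [0.18, -0.599, 0.231] pointing down, gripper open.
Joint ranges: [-3.01, 3.01], [-1.01, 2.22], [0.06, 2.58], [-1.02, 4.17], [0.09, 2.62], [-3.14, 3.14]. Speed limits (rad/s): [2.57, 2.57, 3.14, 3.14, 3.14, 3.14].

### API

Orientations are given as a unit quaternion [w, x, y, z].
In Python, from plant import state, grab_frame, job_done, cut_out, place_of gives the robot as it stands.
- The arm moves only by the tool jog_arm, never from a script. Its argument "motion" is text: rows parted by semicolons, each of 7 numbers parted by spaces: the opening in per cent of the stroke, from 0 (shut) to 100 (fully open), then the shift along the tool's x, y, z as a fraction of full scale, then the turn, a rotation vector about the tool's x, y, z as a fraction of full scale. A call has exactly 5 rows; each row is the pose to reach, as a shift and turn from the pose commanded when the call began, along the tool's axes at that moment; what a row does not reach only later rows make up. Full scale, the value 1, is 50 cm for a shift and 1.5 rad for a turn. A row lasts 1/8 s, in which the tool goes at most 62.5 mm and 10.7 degrees, less where a joint would pass 70% of its speed; a pose out of reach is approached as far as the arm can. A call with a number of a shift or a turn outside -1 to 1 is refused whole. A call with a gripper value outside its range is refused whole. The fingers move at their own pace and stop on an object; the grip force is fixed at half the most. Time passes only in rows, so rows that repeat a pose let the fingers close, or fill a call up. It gives the time, the measured TCP pose, the force, the opening and the grip force at its end, in the units of the state.
- state(): the state, without advancing time (a new reading comes with each control period).
- grab_frame(name): name is "scene" or "top" or "wrist"; returns a dict with "color" (400x640x3 uint8, red, green, blue), "range_z" (400x640 float32, m along the optical axis (not along the pixel's ray), 0 where there is no reading), "intrinsics" (3x3 intrinsics, pixels), "world_from_camera" (4x4, takes a point from camera to world coordinates). Camera axes: x right, y up, looking along -z (the intrinsics and any distortion apply to the point x, -y, -z); pixel columns grow to the right and rows downward; lengths in m; the calibration is good to about 2 mm. A picture is of the moment at which its call begins.
- job_done(): hands the job in; it is judged then, once.
Trained networks look in the newest picture that a camera, given by its name, has taken for a name from the list of things; names that differ only in an ending like _2 or _b are one class to them, and where a whole thing is asked for, a point or a joint stands for the part that bears it (a point fixed in the world has none). Each returns a list of dicts, best first, with "p" (0 to 1); they miss things now and then, are a little off and sometimes report something else, mostly with a low value. They report only what shows in the picture. A call takes as long as a camera call.
- cut_out(camera, thing): "pixels" (400x640 bool, what is visible of it).
- place_of(camera, thing): "at" ([x, y, z] in m, in world coordinates, good to about 4 mm: a listed point, or the origin of a listed thing).
The state is a dict: "time": time; "joint_pos": joint angles; "joint_vel": joint speeds; "joint_efforts": joint torques, N m; "tool_pos": TCP position; "tool_rot": TCP orientation; "contact_force": force on the tool from outside, world axes, zero at the start; "ft_torque": the same for the moment, N m; "gripper_width": opening from 0.0 (shut) to 1.0 (fully open); "grasp_force": force on a finger pad.
Only numpy, scipy, OpenCV 4.12 (cv2) and the standard library are available. Lean on these libraries where they do the work, as an engineer would, in place of code of your own. Each camera call takes 0.05 s, during which the arm holds its last target. There are 200 camera calls.

### The job

Unload the sample carousel: draw its sprung lock knob up to its stop so that it stays out, turn the carousel by its hub knob to bring each tall sample bottle to the front opening, and stand every tall bottle upright in a cell of its own in the tray. Leave the small amber dropper bottle in its bay, turn it to the front opening, and push the lock knob fully home so that the carousel is locked there.

Things in the scene. Friction and masses are not known exactly. Their poses are not given: they have to be found in the camera images.
- stand: fixed carousel stand: grey foot 200 mm across, thin posts (x -34 and 98, y about +-100 mm), clear flat guard roof, its top 131 mm up, x -42 to +108, y +-108 mm in its frame. Origin: on the turning axis at worktop height. Its -x side is the front, towards the robot (yaw up to 0.2): only the bay at the front is open from above, the other four lie under the roof.
- carousel (a joint): turntable angle, rad: 0 at the start, grows counterclockwise from above. While the lock knob is out it turns over 360 deg either way (friction 0.05 N m, stays where left). Five bays 1.257 rad apart, centred 74 mm from the axis. The lock goes home only with a bay at the front, at multiples of 1.257; its pin guides it in from 0.06 rad off; play when locked 0.03.
- hub (a point): middle of the round black fluted hub knob on the turning axis, above the roof: 30 mm in diameter, from 196 to 224 mm above the worktop, this point at 210 mm. Grip it from above, at any yaw, and turn. Below it a 18 mm shaft and a notched steel index wheel 84 mm in diameter, top 144 mm up. The latch finger, raised, stands up to 193 mm, 30 mm from the axis.
- front_bay (a point): centre of the cup floor at the front opening (fixed to the stand, 74 mm in front of the axis, 22 mm above the worktop). Every bay is a round cup of 47 mm inner diameter, 14 mm high.
- lock (a joint): lift of the lock knob, m: 0 = home (pin in a notch, carousel locked), 0.024 = at its stop. A spring draws it home; a ball catch from 0.015 up raises the pull to about 15 N, and past the click, at 0.021 to 0.024, it stays out by itself (a push of about 5 N frees it, then it springs home). The pin is clear of the wheel from 0.011; away from a notch the knob stops at about 0.011.
- lock_knob (a point): middle of the round black lock knob, 24 mm in diameter, from 10 mm below to 10 mm above this point, on a bracket on the roof 70 mm from the axis on the stand's -y side; 184 mm above the worktop when home. Moves straight up with joint lock. Below it: barrel and catch housing up to 163 mm, latch finger up to 169 mm, running in to the index wheel.
- standard: small amber dropper bottle with black cap, the standard: body 33 mm in diameter up to 38 mm, cap 24 mm, 73 mm tall. Origin: centre of its underside, z up. Starts upright in one of the five bays and stays there, loose by a few mm.
- tray: loose white open tray, 128 x 128 x 35 mm, walls 4 mm, about 0.5 kg, with a cross of 4 mm dividers: four square cells of 58 mm, centred at x, y = +-31 mm in its frame, floor 4 mm. Origin: centre of its underside.
- sample1: tall white sample bottle with narrower screw cap: body 42 mm in diameter up to 60 mm, neck and cap 29 mm in diameter from there up, 98 mm tall, about 0.11 kg. Origin: centre of its underside, z up. Starts upright in one of the five bays, its underside 22 mm above the worktop. May be absent (None from the start). Take it from above by the cap.
- sample2: tall white sample bottle with narrower screw cap: body 42 mm in diameter up to 60 mm, neck and cap 29 mm in diameter from there up, 98 mm tall, about 0.11 kg. Origin: centre of its underside, z up. Starts upright in one of the five bays, its underside 22 mm above the worktop. May be absent (None from the start). Take it from above by the cap.
- sample3: tall white sample bottle with narrower screw cap: body 42 mm in diameter up to 60 mm, neck and cap 29 mm in diameter from there up, 98 mm tall, about 0.11 kg. Origin: centre of its underside, z up. Starts upright in one of the five bays, its underside 22 mm above the worktop. May be absent (None from the start). Take it from above by the cap.
- sample4: tall white sample bottle with narrower screw cap: body 42 mm in diameter up to 60 mm, neck and cap 29 mm in diameter from there up, 98 mm tall, about 0.11 kg. Origin: centre of its underside, z up. Starts upright in one of the five bays, its underside 22 mm above the worktop. May be absent (None from the start). Take it from above by the cap.

How it is judged:
On the way, in this order (a step that is already met when the one before it is completed fails the run):
1. the lock knob is drawn up to its stop (value of joint lock above 0.0212 m), for 0.3 s.
2. every tall sample bottle stands upright in the tray (x of sample1 in the frame of tray between -0.05 and 0.05 m and y of sample1 in the frame of tray between -0.05 and 0.05 m and z of sample1 in the frame of tray between -0.01 and 0.012 m and angle between each of sample1, sample2, sample3, sample4's own z axis and vertical below 0.12 rad and linear speed of each of sample1, sample2, sample3, sample4 below 0.03 m/s and x of sample2 in the frame of tray between -0.05 and 0.05 m and y of sample2 in the frame of tray between -0.05 and 0.05 m and z of sample2 in the frame of tray between -0.01 and 0.012 m and x of sample3 in the frame of tray between -0.05 and 0.05 m and y of sample3 in the frame of tray between -0.05 and 0.05 m and z of sample3 in the frame of tray between -0.01 and 0.012 m and x of sample4 in the frame of tray between -0.05 and 0.05 m and y of sample4 in the frame of tray between -0.05 and 0.05 m and z of sample4 in the frame of tray between -0.01 and 0.012 m), for 0.2 s.
At the end, for the whole second after the job is handed in: every tall bottle stands upright (within 0.12 rad) on the floor of a cell of the tray, at rest; the dropper bottle stands upright in its bay, within 18 mm of the front bay's centre; the lock knob is home, within 3 mm (all of step 2 and horizontal distance between standard and front_bay below 0.018 m and angle between standard's own z axis and vertical below 0.12 rad and height (world z) of standard between 0.01 and 0.035 m and linear speed of standard below 0.03 m/s and value of joint lock below 0.003 m); the robot touches nothing.
It fails at once if the dropper bottle is tipped or taken out of its bay (angle between standard's own z axis and vertical above 0.5 rad or height (world z) of standard above 0.045 m).
It fails at once if a sample bottle is tipped over (angle between sample1's own z axis and vertical above 0.9 rad).
It fails at once if a sample bottle is tipped over (angle between sample2's own z axis and vertical above 0.9 rad).
It fails at once if a sample bottle is tipped over (angle between sample3's own z axis and vertical above 0.9 rad).
It fails at once if a sample bottle is tipped over (angle between sample4's own z axis and vertical above 0.9 rad).
Of sample1, sample2, sample3, sample4 only 2 to 4 are there at a start; the rules pass over those that are not, and their reading is None.
At some moment in a run one of tray may be knocked a few centimetres aside while the robot is not near it.
It also fails if it takes over 210 s, if anything falls off the work surface, if the arm or the gripper's body presses on something with over 40 N, if the wrist force passes 120 N, or if a joint passes its speed limit or range.

## Working session

There is one attempt and no reset: what is moved stays moved. The work goes in short steps, Python scripts to look and compute and a tool call to move; the robot and the scene stay as the last step left them, time stands still between calls to the robot, and variables do not carry over. Pictures are saved under pics/ and viewed, at most 14 in all, crops included, and the job is handed in when it is done.

Besides the shell and the picture viewer there is one more tool, called after ">>>" as name(argument=value, ...) on one line, values as JSON. jog_arm: Moves the arm, as the interface text tells. Shift numbers are shares of 50 cm and turn numbers shares of 1.5 rad, none past 1 either way. Its arguments: {"type":"object","properties":{"motion":{"type":"string"}},"required":["motion"]}

```bash
mkdir -p pics; cat > h.py <<'E'
import numpy as np, cv2
from plant import *
def save(cam,name):
    f=grab_frame(cam); cv2.imwrite(f'pics/{name}.png',f['color'][:,:,::-1]); return f
def R(q):
    w,x,y,z=q
    from scipy.spatial.transform import Rotation as r
    return r.from_quat([x,y,z,w])
E
python3 - <<'E'
from h import *
a=save('scene','s0');b=save('top','t0')
cv2.imwrite('pics/c0.png',np.vstack([a['color'],b['color']])[:,:,::-1][:, :].copy() if 0 else cv2.resize(np.vstack([a['color'],b['color']])[:,:,::-1],(480,600)))
s=state();print(s['tool_pos'],s['tool_rot'],s['time'])
print(R(s['tool_rot']).as_matrix().round(3))
for cam in('scene','top'):
  for t in('stand','hub','front_bay','lock_knob','standard','tray','sample1'):
    print(cam,t,[(round(d['p'],2),np.round(d['at'],3).tolist()) for d in place_of(cam,t)])
E
```

```text
[ 0.17969756 -0.59802919  0.23017864] [-9.35972837e-04  9.89374956e-01  1.45383356e-01 -1.94287910e-05] 0.1
[[ 0.958  0.288 -0.   ]
 [ 0.288 -0.958  0.002]
 [ 0.    -0.002 -1.   ]]
scene stand [(0.71, [0.616, -0.22, -0.002])]
scene hub [(0.71, [0.607, -0.218, 0.207])]
scene front_bay [(0.93, [0.536, -0.229, 0.021])]
scene lock_knob [(0.63, [0.608, -0.22, 0.208]), (0.54, [0.621, -0.292, 0.184])]
scene standard [(0.8, [0.539, -0.229, 0.022])]
scene tray [(0.62, [0.398, -0.321, 0.004])]
scene sample1 [(0.87, [0.577, -0.155, 0.021]), (0.53, [0.667, -0.261, 0.023])]
top stand [(0.77, [0.61, -0.223, -0.002])]
top hub [(0.87, [0.611, -0.22, 0.209])]
top front_bay [(0.57, [0.533, -0.228, 0.025])]
top lock_knob []
top standard [(0.57, [0.536, -0.227, 0.024])]
top tray [(0.81, [0.397, -0.329, -0.001])]
top sample1 [(0.49, [0.581, -0.16, 0.021])]
```

View pics/s0.png

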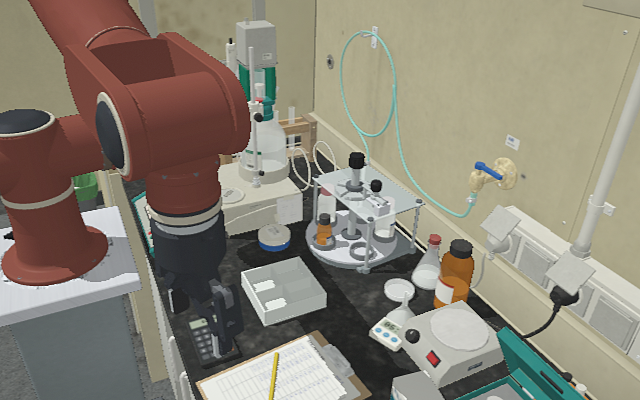

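View pics/t0.png

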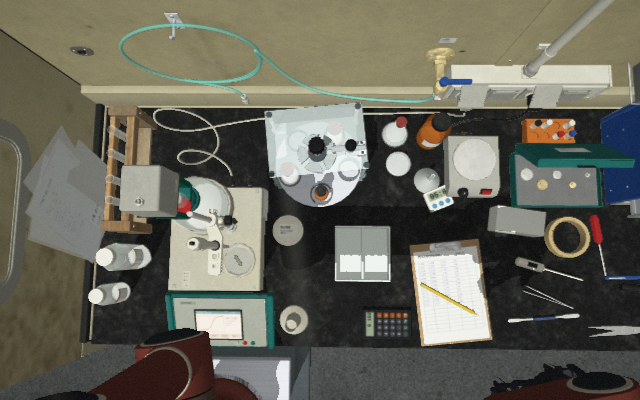

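```bash
python3 - <<'E'
import cv2
a=cv2.imread('pics/t0.png')[95:290,255:400];b=cv2.imread('pics/s0.png')[140:330,230:440]
b=cv2.resize(b,None,fx=2,fy=2);a=cv2.resize(a,None,fx=2.6,fy=2.6)
import numpy as np
H=600;o=np.zeros((H,800,3),np.uint8);o[:a.shape[0],:a.shape[1]]=a;o[:b.shape[0],378:798]=b[:, :420]
cv2.imwrite('pics/c1.png',o)
E
```

```text
(no output)
```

View pics/c1.png

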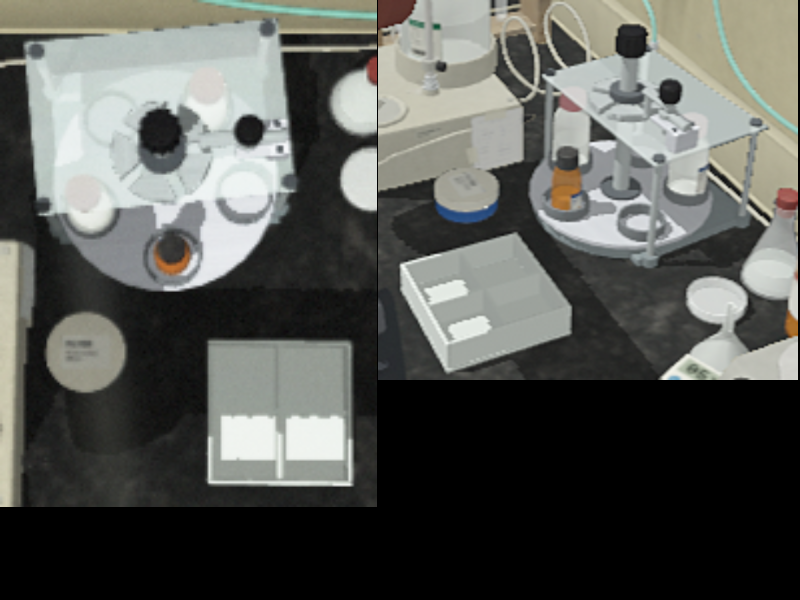

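```bash
cat >> h.py <<'E'
from scipy.spatial.transform import Rotation as Ro
def go(p,yaw,seq=None):
    "fractions to pose: tcp p, tool x yaw, z down"
    s=state();A=R(s['tool_rot'])
    T=Ro.from_matrix([[np.cos(yaw),np.sin(yaw),0],[np.sin(yaw),-np.cos(yaw),0],[0,0,-1]])
    d=A.inv().apply(np.array(p)-s['tool_pos'])/.5
    r=(A.inv()*T).as_rotvec()/1.5
    print('pos',s['tool_pos'].round(4),'t',round(s['time'],2),'w',s['gripper_width']);print('GO',d.round(4),r.round(4))
def po(cam,t):
    print(cam,t,[(round(d['p'],2),np.round(d['at'],4).tolist()) for d in place_of(cam,t)])
E
python3 -c "
from h import *
go([.62,-.29,.29],1.678)"
```

```text
pos [ 0.1798 -0.5985  0.2313] t 0.8 w 0.9984123843451421
GO [ 1.0207 -0.3377 -0.1174] [-0.     -0.     -0.9241]
```

>>> jog_arm(motion="70 1 -0.33 -0.118 0 0 -0.924; 70 1 -0.33 -0.118 0 0 -0.924; 70 1 -0.33 -0.118 0 0 -0.924; 70 1 -0.33 -0.118 0 0 -0.924; 70 1 -0.33 -0.118 0 0 -0.924")

```text
time: 1.42
tool_pos: [0.4357, -0.4192, 0.2666]
tool_rot: [0.0, 0.815, 0.579, -0.0]
contact_force: [-0.5, -1.2, 1.1]
gripper_width: 0.7
grasp_force: 0.0
```

```bash
python3 -c "
from h import *
go([.62,-.29,.29],1.678)"
```

```text
pos [ 0.4357 -0.4192  0.2666] t 1.43 w 0.7001868688291168
GO [ 0.3654  0.263  -0.0468] [ 0.0003  0.0004 -0.2951]
```

>>> jog_arm(motion="70 0.365 0.263 -0.047 0 0 -0.295; 70 0.365 0.263 -0.047 0 0 -0.295; 70 0.365 0.263 -0.047 0 0 -0.295; 70 0.365 0.263 -0.047 0 0 -0.295; 70 0.365 0.263 -0.047 0 0 -0.295")

```text
time: 2.05
tool_pos: [0.6212, -0.2906, 0.2897]
tool_rot: [0.0, 0.669, 0.743, 0.0]
contact_force: [0.1, 0.0, -0.2]
gripper_width: 0.7
grasp_force: 0.0
```

```bash
python3 -c "
from h import *
save('wrist','w0')
for t in ('lock_knob','hub','front_bay','standard','sample1'): po('wrist',t)
po('top','lock_knob')
go([.62,-.29,.172],1.678)"
```

```text
wrist lock_knob [(0.84, [0.618, -0.295, 0.1848])]
wrist hub [(0.43, [0.5338, -0.2301, 0.0216])]
wrist front_bay [(0.72, [0.5313, -0.2293, 0.0225])]
wrist standard [(0.61, [0.5351, -0.2278, 0.0179])]
wrist sample1 []
top lock_knob []
pos [ 0.6184 -0.2935  0.2896] t 2.4 w 0.7001737225112871
GO [0.0067 0.0039 0.2352] [-0.0001  0.     -0.0052]
```

View pics/w0.png

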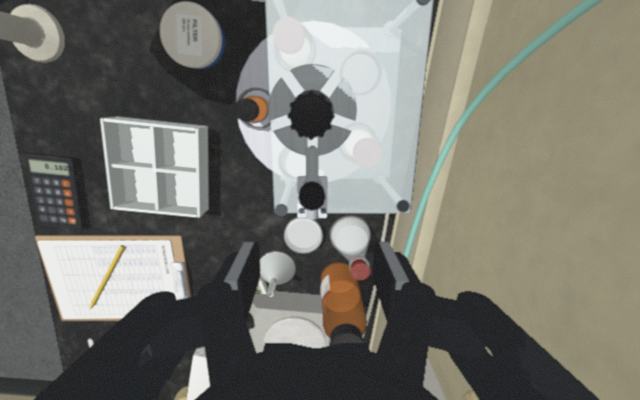

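```bash
cat >> h.py <<'E'
def ray(f,u,v,z):
    K=f['intrinsics'];M=f['world_from_camera']
    d=M[:3,:3]@np.array([(u-K[0,2])/K[0,0],-(v-K[1,2])/K[1,1],-1]);o=M[:3,3]
    return o+d*(z-o[2])/d[2]
def dark(f,u,v,z,r=25):
    g=f['color'].max(2)[v-r:v+r,u-r:u+r]<60
    n,l,s,c=cv2.connectedComponentsWithStats(g.astype(np.uint8))
    k=1+np.argmax(s[1:,4]);cu,cv=s[k,0]+s[k,2]/2,s[k,1]+s[k,3]/2
    print(s[k]); return ray(f,cu+u-r,cv+v-r,z)
E
python3 -c "
from h import *
f=grab_frame('wrist')
print(f['intrinsics'],f['range_z'][114,311],f['range_z'][192,312])
print(dark(f,311,114,.217),dark(f,312,195,.19,17))
print(ray(f,311,114,.224),ray(f,312,194,.194))
go([.6185,-.293,.172],1.678)"
```

```text
[[293.74359398   0.         316.03212105]
 [  0.         293.74359398 195.28954321]
 [  0.           0.           1.        ]] 0.20064129 0.24884045
[   7    0   43   46 1512]
[  8   1  26  28 549]
[ 0.61061243 -0.223743    0.217     ] [ 0.6183624  -0.29167723  0.19      ]
[ 0.60837508 -0.22503387  0.224     ] [ 0.61494346 -0.29164939  0.194     ]
pos [ 0.6185 -0.2934  0.2897] t 2.45 w 0.7030783606218198
GO [8.000e-04 1.000e-04 2.353e-01] [-0.      0.     -0.0051]
```

>>> jog_arm(motion="60 0.003 0 0.1 0 0 -0.005; 60 0.003 0 0.2 0 0 -0.005; 60 0.003 0 0.235 0 0 -0.005; 60 0.003 0 0.235 0 0 -0.005; 20 0.003 0 0.235 0 0 -0.005")

```text
time: 3.08
tool_pos: [0.6204, -0.292, 0.1752]
tool_rot: [0.002, 0.668, 0.744, 0.0]
contact_force: [0.4, 0.4, -0.2]
gripper_width: 0.401
grasp_force: 0.0
```

>>> jog_arm(motion="0 0 0 0 0 0 0; 0 0 0 0 0 0 0; 0 0 0 0 0 0 0; 0 0 0 0 0 0 0; 0 0 0 0 0 0 0")

```text
time: 3.7
tool_pos: [0.618, -0.2924, 0.176]
tool_rot: [0.0, 0.668, 0.744, -0.002]
contact_force: [-9.6, 1.5, 6.5]
gripper_width: 0.25
grasp_force: 58.7
```

>>> jog_arm(motion="0 0 0 -0.02 0 0 0; 0 0 0 -0.04 0 0 0; 0 0 0 -0.06 0 0 0; 0 0 0 -0.06 0 0 0; 0 0 0 -0.06 0 0 0")

```text
time: 4.32
tool_pos: [0.6177, -0.2922, 0.2003]
tool_rot: [-0.001, 0.668, 0.744, -0.002]
contact_force: [-2.5, -5.6, -9.8]
gripper_width: 0.247
grasp_force: 65.1
```

>>> jog_arm(motion="0 0 0 -0.01 0 0 0; 0 0 0 -0.02 0 0 0; 0 0 0 -0.02 0 0 0; 0 0 0 -0.02 0 0 0; 0 0 0 -0.02 0 0 0")

```text
time: 4.95
tool_pos: [0.6173, -0.2919, 0.2009]
tool_rot: [-0.003, 0.668, 0.744, -0.002]
contact_force: [11.0, -11.9, -37.1]
gripper_width: 0.247
grasp_force: 62.5
```

>>> jog_arm(motion="0 0 0 0.01 0 0 0; 0 0 0 0.02 0 0 0; 45 0 0 0.02 0 0 0; 60 0 0 0.02 0 0 0; 60 0 0 0.02 0 0 0")

```text
time: 5.58
tool_pos: [0.6201, -0.2912, 0.2042]
tool_rot: [0.002, 0.668, 0.745, 0.001]
contact_force: [0.5, 0.3, 0.1]
gripper_width: 0.597
grasp_force: 0.0
```

>>> jog_arm(motion="60 0 0 -0.06 0 0 0; 60 0 0 -0.14 0 0 0; 60 0 0 -0.18 0 0 0; 60 0 0 -0.18 0 0 0; 60 0 0 -0.18 0 0 0")

```text
time: 6.2
tool_pos: [0.6186, -0.2907, 0.2901]
tool_rot: [-0.001, 0.668, 0.744, -0.0]
contact_force: [0.5, 0.6, 0.6]
gripper_width: 0.598
grasp_force: 0.0
```

```bash
python3 -c "
from h import *
save('wrist','w1')
for t in ('lock_knob','hub'): po('wrist',t)
po('top','tray')
go([.610,-.222,.25],.25)
go([.610,-.222,.199],.25)"
```

```text
wrist lock_knob []
wrist hub [(0.69, [0.6103, -0.2244, 0.2075])]
top tray [(0.81, [0.3966, -0.329, -0.0012])]
pos [ 0.6186 -0.2908  0.29  ] t 6.4 w 0.600736654540974
GO [ 0.1384 -0.0019  0.0804] [-2.200e-03  1.000e-04  9.529e-01]
pos [ 0.6186 -0.2908  0.29  ] t 6.4 w 0.600736654540974
GO [ 0.1383 -0.0017  0.1824] [-2.200e-03  1.000e-04  9.529e-01]
```

>>> jog_arm(motion="60 0.137 -0.001 0 0 0 0; 60 0.137 -0.001 0 0 0 0; 60 0.137 -0.001 0.09 0 0 0; 60 0.137 -0.001 0.177 0 0 0; 60 0.137 -0.001 0.177 0 0 0")

```text
time: 7.02
tool_pos: [0.6085, -0.2222, 0.198]
tool_rot: [-0.005, 0.668, 0.744, -0.001]
contact_force: [0.2, 0.2, -0.2]
gripper_width: 0.602
grasp_force: 0.0
```

```bash
python3 -c "
from h import *
f=save('wrist','w2')
from numpy import *
K=f['intrinsics'];M=f['world_from_camera'];v,u=mgrid[0:400,0:640];d=f['range_z']
P=stack([(u-K[0,2])/K[0,0]*d,-(v-K[1,2])/K[1,1]*d,-d],-1)@M[:3,:3].T+M[:3,3]
m=(d>0)&(hypot(P[...,0]-.618,P[...,1]+.292)<.012)&(P[...,2]>.15);print(percentile(P[m][:,2],[10,50,90]) if m.any() else 0)
f=grab_frame('scene');K=f['intrinsics'];M=f['world_from_camera'];d=f['range_z']
P=stack([(u-K[0,2])/K[0,0]*d,-(v-K[1,2])/K[1,1]*d,-d],-1)@M[:3,:3].T+M[:3,3]
m=(d>0)&(hypot(P[...,0]-.618,P[...,1]+.292)<.012)&(P[...,2]>.15);print(percentile(P[m][:,2],[10,50,90]) if m.any() else 0)
go([.610,-.2225,.2015],1.678)"
```

```text
[0.15579877 0.1918094  0.20143122]
[0.16820638 0.46649055 0.50198032]
pos [ 0.6114 -0.2236  0.2043] t 7.12 w 0.6013442493582271
GO [ 0.0024 -0.0026  0.0055] [0.0001 0.0002 0.0007]
```

View pics/w2.png

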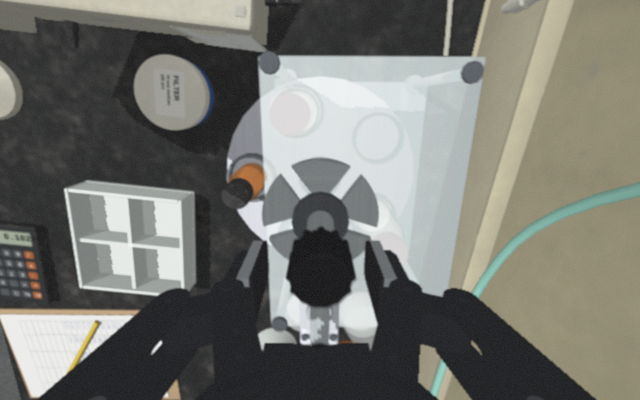

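>>> jog_arm(motion="40 0.002 -0.003 0.005 0 0 0; 20 0.002 -0.003 0.005 0 0 0; 0 0.002 -0.003 0.005 0 0 0; 0 0.002 -0.003 0.005 0 0 0; 0 0.002 -0.003 0.005 0 0 0")

```text
time: 7.75
tool_pos: [0.6106, -0.223, 0.2041]
tool_rot: [0.002, 0.668, 0.744, 0.0]
contact_force: [-1.7, -0.5, 6.3]
gripper_width: 0.325
grasp_force: 59.2
```

>>> jog_arm(motion="0 0 0 0 0 0 -0.05; 0 0 0 0 0 0 -0.15; 0 0 0 0 0 0 -0.25; 0 0 0 0 0 0 -0.35; 0 0 0 0 0 0 -0.42")

```text
time: 8.38
tool_pos: [0.6109, -0.2228, 0.2041]
tool_rot: [0.002, 0.403, 0.915, -0.0]
contact_force: [-0.5, -0.7, 5.6]
gripper_width: 0.326
grasp_force: 59.4
```

```bash
python3 -c "
from h import *
s=state();print(s['ft_torque'],s['contact_force'],R(s['tool_rot']).as_matrix()[:,0])
po('wrist','standard');grab_frame('wrist');po('wrist','standard')
go([.610,-.2225,.2041],1.678+1.257)"
```

```text
[ 0.07996377  0.0090154  -0.09036497] [-0.45151858 -0.72155957  5.60513653] [-0.67578149  0.73708901 -0.0043781 ]
wrist standard [(0.75, [0.5353, -0.2322, 0.0191])]
wrist standard [(0.77, [0.5564, -0.2734, 0.0201])]
pos [ 0.6109 -0.2228  0.2041] t 8.53 w 0.3309231935950196
GO [ 0.0016 -0.0009 -0.    ] [ 3.000e-04  3.200e-03 -4.169e-01]
```

>>> jog_arm(motion="0 0 0 0 0 0 -0.1; 0 0 0 0 0 0 -0.2; 0 0 0 0 0 0 -0.3; 0 0 0 0 0 0 -0.417; 0 0 0 0 0 0 -0.417")

```text
time: 9.15
tool_pos: [0.611, -0.2226, 0.2041]
tool_rot: [0.002, 0.103, 0.995, -0.0]
contact_force: [-0.4, 1.0, 5.9]
gripper_width: 0.33
grasp_force: 59.4
```

>>> jog_arm(motion="50 0 0 0 0 0 0; 60 0 0 0 0 0 0; 60 0 0 -0.05 0 0 0; 60 0 0 -0.12 0 0 0; 60 0 0 -0.12 0 0 0")

```text
time: 9.78
tool_pos: [0.6111, -0.223, 0.265]
tool_rot: [0.003, 0.103, 0.995, -0.001]
contact_force: [1.6, -0.2, 0.3]
gripper_width: 0.598
grasp_force: 0.0
```

```bash
python3 -c "
from h import *
save('wrist','w3');f=save('scene','s3')
for t in('sample1','standard'): 
  for c in ('wrist','scene','top'): po(c,t)
go([.536,-.230,.26],3.25)"
```

```text
wrist sample1 [(0.87, [0.5376, -0.2273, 0.0216])]
scene sample1 [(0.6, [0.5331, -0.2337, 0.0193])]
top sample1 [(0.49, [0.5809, -0.1598, 0.0213])]
wrist standard [(0.42, [0.5955, -0.2935, 0.0202])]
scene standard [(0.91, [0.5965, -0.2956, 0.0197])]
top standard [(0.57, [0.5362, -0.2273, 0.0239])]
pos [ 0.6092 -0.222   0.2597] t 10.18 w 0.5978409998028745
GO [ 0.1399 -0.0457 -0.0003] [ 0.0006 -0.0013 -0.2101]
```

View pics/w3.png

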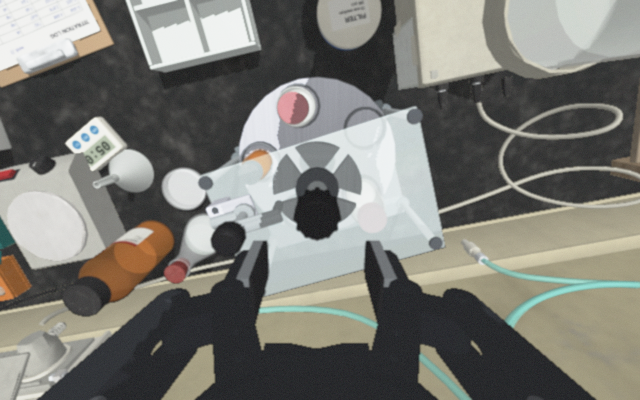

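```bash
python3 -c "
from h import *
f=grab_frame('wrist')
c=f['color'].astype(int);m=(c[...,0]-c[...,1]>35);m[:, :270]=0;m[:,:][130:]=0;m[:,330:]=0
v,u=np.nonzero(m);print(len(u),u.min(),u.max(),v.min(),v.max(),ray(f,(u.min()+u.max())/2,(v.min()+v.max())/2,.115))
go([.5355,-.2295,.26],3.25)"
```

```text
779 276 306 96 127 [ 0.5369377  -0.23159595  0.115     ]
pos [ 0.6093 -0.2221  0.2601] t 10.22 w 0.59617321515997
GO [ 0.1413 -0.0448  0.0003] [ 0.0004 -0.001  -0.2102]
```

>>> jog_arm(motion="60 0.139 -0.0465 0 0 0 -0.21; 60 0.139 -0.0465 0 0 0 -0.21; 60 0.139 -0.0465 0.1 0 0 -0.21; 60 0.139 -0.0465 0.2 0 0 -0.21; 60 0.139 -0.0465 0.2 0 0 -0.21")

```text
time: 10.85
tool_pos: [0.5336, -0.2289, 0.1558]
tool_rot: [-0.004, -0.054, 0.999, 0.003]
contact_force: [-0.6, -0.2, -0.4]
gripper_width: 0.599
grasp_force: 0.0
```

```bash
python3 -c "
from h import *
grab_frame('wrist');grab_frame('wrist');po('wrist','sample1')
go([.5365,-.2305,.088],3.25)"
```

```text
wrist sample1 [(0.67, [0.5389, -0.2298, 0.0238])]
pos [ 0.5381 -0.2314  0.1637] t 11.0 w 0.6011038270448998
GO [0.0034 0.0025 0.1513] [-0.0014  0.0019 -0.0001]
```

>>> jog_arm(motion="60 0.003 0.002 0.08 0 0 0; 60 0.003 0.002 0.151 0 0 0; 60 0.003 0.002 0.151 0 0 0; 20 0.003 0.002 0.151 0 0 0; 0 0.003 0.002 0.151 0 0 0")

```text
time: 11.62
tool_pos: [0.5373, -0.2311, 0.0893]
tool_rot: [0.002, -0.054, 0.999, -0.002]
contact_force: [-0.1, 0.3, 4.3]
gripper_width: 0.326
grasp_force: 59.2
```

>>> jog_arm(motion="0 0 0 0 0 0 0; 0 0 0 0 0 0 0; 0 0 0 -0.08 0 0 0; 0 0 0 -0.16 0 0 0; 0 0 0 -0.26 0 0 0")

```text
time: 12.25
tool_pos: [0.5346, -0.2296, 0.2166]
tool_rot: [-0.001, -0.054, 0.999, 0.0]
contact_force: [0.9, -0.4, -1.2]
gripper_width: 0.32
grasp_force: 59.7
```

```bash
python3 -c "
from h import *
f=save('top','t4');po('top','tray');save('scene','s4');po('scene','tray')
c=cut_out('top','tray')[0]['pixels'].astype(np.uint8)
r=cv2.minAreaRect(cv2.findContours(c,0,1)[0][0]);print(r);b=cv2.boxPoints(r);P=[ray(f,u,v,.035)[:2] for u,v in b];print(np.round(P,4),np.mean(P,0))
go([.5365,-.2305,.22],3.25)"
```

```text
top tray [(0.92, [0.3967, -0.331, -0.0018])]
scene tray [(0.95, [0.3974, -0.3265, 0.0057]), (0.54, [0.6148, -0.2202, -0.0026])]Traceback (most recent call last):
  File "<string>", line 4, in <module>
    c=cut_out('top','tray')[0]['pixels'].astype(np.uint8)
      ~~~~~~~~~~~~~~~~~~~~~^^^
IndexError: list index out of range
```

View pics/s4.png

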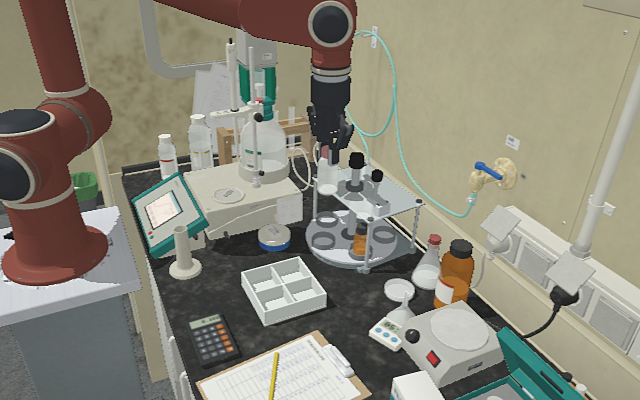

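```bash
cat >> h.py <<'E'
def tray():
    f=grab_frame('top');g=f['color'].min(2);at=np.mean([d['at'] for d in place_of('top','tray')[:1]],0)
    K=f['intrinsics'];M=f['world_from_camera'];d=f['range_z'];v,u=np.mgrid[0:400,0:640]
    P=np.stack([(u-K[0,2])/K[0,0]*d,-(v-K[1,2])/K[1,1]*d,-d],-1)@M[:3,:3].T+M[:3,3]
    m=(g>75)&(np.hypot(P[...,0]-at[0],P[...,1]-at[1])<.1)&(P[...,2]>.0)&(P[...,2]<.05)
    m=cv2.morphologyEx(m.astype(np.uint8),cv2.MORPH_OPEN,np.ones((3,3)))
    c=max(cv2.findContours(m,0,1)[0],key=cv2.contourArea)
    r=cv2.minAreaRect(np.array([ray(f,a,b,.035)[:2]*1000 for a,b in c[:,0]],np.float32));print('at',at.round(4),'rect',r)
    return f
E
python3 -c "
from h import *
f=tray()
cv2.imwrite('pics/t4c.png',cv2.resize(f['color'][200:310,300:440,::-1],None,fx=4,fy=4))
s=state();print(s['gripper_width'],s['grasp_force'])
go([.397-.031,-.328+.031,.16],3.14)"
```

```text
at [ 0.3956 -0.331  -0.0012] rect ((396.4972229003906, -327.9590759277344), (126.36647033691406, 126.1150131225586), 0.5885946750640869)
0.3216348678061156 59.75589394569397
pos [ 0.5342 -0.2293  0.2135] t 12.6 w 0.3216348678061156
GO [ 0.3488 -0.0985  0.1078] [ 0.0013 -0.0019  0.0732]
```

View pics/t4c.png

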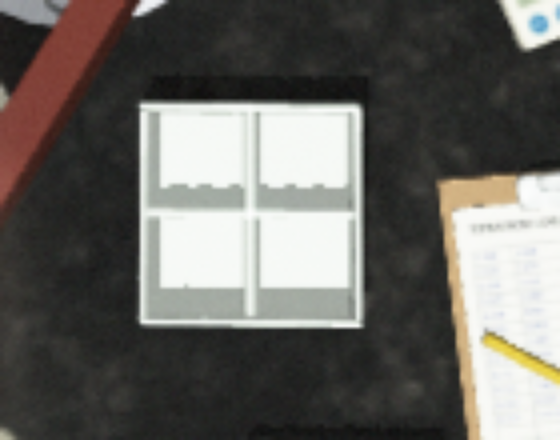

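```bash
python3 -c "
from h import *
go([.3655,-.359,.15],3.15)"
```

```text
pos [ 0.5342 -0.2293  0.2135] t 12.6 w 0.3216348678061156
GO [ 0.3631 -0.2217  0.1276] [ 0.0013 -0.0019  0.0665]
```

>>> jog_arm(motion="0 0.09 -0.055 0.02 0 0 0.066; 0 0.18 -0.11 0.05 0 0 0.066; 0 0.27 -0.166 0.09 0 0 0.066; 0 0.363 -0.222 0.127 0 0 0.066; 0 0.363 -0.222 0.127 0 0 0.066")

```text
time: 13.22
tool_pos: [0.3629, -0.3596, 0.1481]
tool_rot: [-0.002, -0.002, 1.0, 0.003]
contact_force: [0.2, 0.4, -1.3]
gripper_width: 0.318
grasp_force: 59.7
```

```bash
python3 -c "
from h import *
grab_frame('scene');tray();po('scene','tray')
go([.3655,-.359,.073],3.15)"
```

```text
at [ 0.398  -0.3314 -0.0025] rect ((403.1676940917969, -327.90240478515625), (112.75508880615234, 125.84815216064453), 0.46489736437797546)
scene tray [(0.96, [0.3963, -0.3239, 0.0031])]
pos [ 0.3674 -0.3593  0.1519] t 13.43 w 0.3216839689277818
GO [0.0038 0.0005 0.1578] [0.0004 0.     0.0012]
```

Tray unmoved (partly hidden by the arm in that view). Lower and release.

>>> jog_arm(motion="0 0.004 0 0.07 0 0 0; 0 0.004 0 0.13 0 0 0; 0 0.004 0 0.156 0 0 0; 0 0.004 0 0.16 0 0 0; 0 0.004 0 0.16 0 0 0")

```text
time: 14.05
tool_pos: [0.3656, -0.3603, 0.0733]
tool_rot: [0.001, -0.005, 1.0, -0.001]
contact_force: [0.5, 0.6, -1.5]
gripper_width: 0.324
grasp_force: 59.9
```

>>> jog_arm(motion="45 0 0 0 0 0 0; 55 0 0 0 0 0 0; 55 0 0 0 0 0 0; 55 0 0 -0.1 0 0 0; 55 0 0 -0.22 0 0 0")

```text
time: 14.68
tool_pos: [0.3639, -0.3589, 0.1818]
tool_rot: [-0.001, -0.004, 1.0, 0.001]
contact_force: [0.5, -0.7, 0.6]
gripper_width: 0.547
grasp_force: 0.0
```

```bash
python3 -c "
from h import *
save('wrist','w5');po('wrist','sample1');grab_frame('scene');po('scene','sample1')
go([.610,-.2225,.27],.75)"
```

```text
wrist sample1 [(0.63, [0.3627, -0.3575, 0.0038]), (0.57, [0.6663, -0.1737, 0.0223])]
scene sample1 [(0.62, [0.3601, -0.3604, 0.0012])]
pos [ 0.3654 -0.3608  0.1842] t 14.88 w 0.5530930333339729
GO [-0.4921  0.2715 -0.1713] [9.0000e-04 3.4000e-03 1.6005e+00]
```

>>> jog_arm(motion="60 -0.08 0.04 -0.12 0 0 0.12; 60 -0.2 0.11 -0.17 0 0 0.24; 60 -0.3 0.165 -0.171 0 0 0.36; 60 -0.4 0.22 -0.171 0 0 0.48; 60 -0.492 0.271 -0.171 0 0 0.61")

```text
time: 15.5
tool_pos: [0.6043, -0.2242, 0.2653]
tool_rot: [-0.001, 0.433, 0.901, -0.0]
contact_force: [-0.0, -0.5, 1.1]
gripper_width: 0.598
grasp_force: 0.0
```

```bash
python3 -c "
from h import *
grab_frame('wrist');go([.610,-.2225,.2015],1.3)"
```

```text
pos [ 0.6091 -0.2197  0.264 ] t 15.55 w 0.5974791835868849
GO [-0.006  -0.0024  0.125 ] [ 0.001  -0.0036  0.6292]
```

>>> jog_arm(motion="60 -0.006 -0.003 0 0 0 0.124; 60 -0.006 -0.003 0 0 0 0.248; 60 -0.006 -0.003 0 0 0 0.372; 60 -0.006 -0.003 0 0 0 0.496; 60 -0.006 -0.003 0.08 0 0 0.62")

```text
time: 16.18
tool_pos: [0.6054, -0.2296, 0.2291]
tool_rot: [0.002, 0.791, 0.611, 0.001]
contact_force: [-0.5, -0.7, -0.1]
gripper_width: 0.601
grasp_force: 0.0
```

```bash
python3 -c "
from h import *
grab_frame('wrist');go([.610,-.2225,.203],1.3)"
```

```text
pos [ 0.6015 -0.2276  0.2193] t 16.23 w 0.6009640855794042
GO [0.0142 0.0141 0.0325] [-0.0064 -0.0014  0.0079]
```

```bash
python3 -c "
from h import *
grab_frame('wrist');grab_frame('wrist');go([.610,-.2225,.203],1.3)"
```

```text
pos [ 0.6018 -0.2277  0.2224] t 16.32 w 0.5989853126800798
GO [0.014  0.0137 0.0387] [-0.0061 -0.0014  0.0165]
```

>>> jog_arm(motion="60 0.014 0.014 0 0.006 0.001 0.016; 60 0.014 0.014 0.038 0.006 0.001 0.016; 60 0.014 0.014 0.038 0.006 0.001 0.016; 40 0.014 0.014 0.038 0.006 0.001 0.016; 20 0.014 0.014 0.038 0.006 0.001 0.016")

```text
time: 16.95
tool_pos: [0.6104, -0.2232, 0.2091]
tool_rot: [-0.007, 0.797, 0.604, -0.004]
contact_force: [-9.6, 1.9, 5.0]
gripper_width: 0.323
grasp_force: 58.8
```

>>> jog_arm(motion="0 0 0 0 0 0 0; 0 0 0 0 0 0 0; 0 0 0 0 0 0 0; 0 0 0 0 0 0 0; 0 0 0 0 0 0 0")

```text
time: 17.58
tool_pos: [0.6103, -0.2231, 0.2091]
tool_rot: [-0.007, 0.797, 0.604, -0.004]
contact_force: [-9.4, 1.8, 3.1]
gripper_width: 0.327
grasp_force: 58.8
```

```bash
python3 -c "
from h import *
go([.610,-.2225,.203],1.3)
x=R(state()['tool_rot']).as_matrix();print(np.arctan2(x[1,0],x[0,0]),x[2])"
```

```text
pos [ 0.6103 -0.2231  0.2091] t 17.57 w 0.3274404762993762
GO [ 0.001  -0.0008  0.0122] [-0.0103 -0.0011 -0.0014]
1.2978911016782022 [ 0.00158518 -0.01549569 -0.99987868]
```

>>> jog_arm(motion="0 0 0 0 0 0 -0.1; 0 0 0 0 0 0 -0.21; 0 0 0 0 0 0 -0.325; 0 0 0 0 0 0 -0.44; 0 0 0 0 0 0 -0.558")

```text
time: 18.2
tool_pos: [0.6108, -0.2231, 0.2091]
tool_rot: [-0.007, 0.48, 0.877, -0.001]
contact_force: [-6.3, 4.1, 3.9]
gripper_width: 0.32
grasp_force: 58.8
```

>>> jog_arm(motion="0 0 0 0 0 0 -0.11; 0 0 0 0 0 0 -0.22; 0 0 0 0 0 0 -0.33; 0 0 0 0 0 0 -0.44; 0 0 0 0 0 0 -0.558")

```text
time: 18.82
tool_pos: [0.6112, -0.2227, 0.2091]
tool_rot: [-0.006, 0.082, 0.997, 0.002]
contact_force: [-5.6, 5.1, 3.3]
gripper_width: 0.324
grasp_force: 58.9
```

>>> jog_arm(motion="0 0 0 0 0 0 -0.11; 0 0 0 0 0 0 -0.22; 0 0 0 0 0 0 -0.33; 0 0 0 0 0 0 -0.44; 0 0 0 0 0 0 -0.559")

```text
time: 19.45
tool_pos: [0.6112, -0.2222, 0.2091]
tool_rot: [-0.005, -0.331, 0.944, 0.005]
contact_force: [-9.6, 8.7, 2.4]
gripper_width: 0.323
grasp_force: 59.1
```

```bash
python3 -c "
from h import *
grab_frame('scene')
for t in('sample1','standard'): po('scene',t)
x=R(state()['tool_rot']).as_matrix();print(np.arctan2(x[1,0],x[0,0]),x[2],state()['contact_force'],state()['tool_pos'],state()['ft_torque'])"
```

```text
scene sample1 [(0.92, [0.5333, -0.2288, 0.024]), (0.61, [0.3612, -0.3636, 0.0036])]
scene standard []
-2.4713754218127226 [ 0.00548881  0.0124781  -0.99990708] [-8.32876321  6.96667201  3.19091342] [ 0.61121622 -0.22221919  0.20912991] [0.24801166 0.70842313 0.11489   ]
```

>>> jog_arm(motion="50 0 0 0 0 0 0; 60 0 0 0 0 0 0; 60 0 0 -0.05 0 0 0; 60 0 0 -0.11 0 0 0; 60 0 0 -0.11 0 0 0")

```text
time: 20.23
tool_pos: [0.6146, -0.2249, 0.2674]
tool_rot: [-0.001, -0.328, 0.945, 0.001]
contact_force: [0.3, -0.2, 1.3]
gripper_width: 0.604
grasp_force: 0.0
```

```bash
python3 -c "
from h import *
for i in range(3):f=save('wrist','w6')
po('wrist','sample1');po('wrist','standard')
go([.5365,-.2305,.26],3.25)"
```

```text
wrist sample1 [(0.81, [0.5347, -0.2262, 0.024])]
wrist standard []
pos [ 0.6124 -0.2237  0.2615] t 20.48 w 0.6024958823548671
GO [0.1275 0.0834 0.0045] [ 0.006  -0.0056  0.3734]
```

>>> jog_arm(motion="60 0.127 0.083 0 0.006 -0.006 0.12; 60 0.127 0.083 0 0.006 -0.006 0.24; 60 0.127 0.083 0 0.006 -0.006 0.373; 60 0.127 0.083 0.1 0.006 -0.006 0.373; 60 0.127 0.083 0.19 0.006 -0.006 0.373")

```text
time: 21.1
tool_pos: [0.5362, -0.2302, 0.1671]
tool_rot: [0.001, -0.054, 0.999, -0.0]
contact_force: [0.5, 0.4, -0.9]
gripper_width: 0.597
grasp_force: 0.0
```

```bash
python3 -c "
from h import *
for i in range(4):f=save('wrist','w7')
po('wrist','sample1')
go([.5365,-.2300,.088],3.25)"
```

```text
wrist sample1 [(0.94, [0.5348, -0.2241, 0.0234])]
pos [ 0.5373 -0.2307  0.1704] t 21.35 w 0.6004488412516645
GO [0.0022 0.002  0.1648] [-0.0015  0.0028  0.0005]
```

View pics/w7.png

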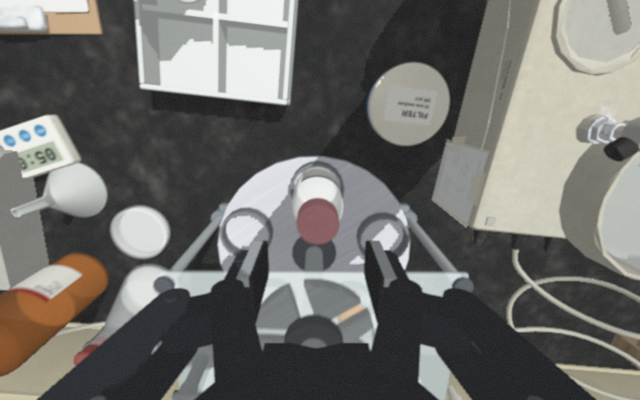

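>>> jog_arm(motion="60 0.004 0.005 0.08 0 0 0; 60 0.004 0.005 0.165 0 0 0; 60 0.004 0.005 0.165 0 0 0; 20 0.004 0.005 0.165 0 0 0; 0 0.004 0.005 0.165 0 0 0")

```text
time: 21.98
tool_pos: [0.5369, -0.2295, 0.0903]
tool_rot: [0.004, -0.055, 0.998, -0.002]
contact_force: [-0.7, 0.1, 3.4]
gripper_width: 0.32
grasp_force: 58.9
```

>>> jog_arm(motion="0 0 0 0 0 0 0; 0 0 0 0 0 0 0; 0 0 0 -0.08 0 0 0; 0 0 0 -0.16 0 0 0; 0 0 0 -0.26 0 0 0")

```text
time: 22.6
tool_pos: [0.5338, -0.2278, 0.2176]
tool_rot: [0.001, -0.055, 0.999, -0.0]
contact_force: [-0.3, 0.3, -1.6]
gripper_width: 0.32
grasp_force: 59.6
```

```bash
python3 -c "
from h import *
f=save('wrist','w8')
f=tray();f=tray();grab_frame('scene');po('scene','tray');po('scene','sample1');po('top','sample1')
cv2.imwrite('pics/t8c.png',cv2.resize(f['color'][160:310,250:440,::-1],None,fx=4,fy=4))
go([.4275,-.297,.16],3.15)"
```

```text
at [ 3.951e-01 -3.338e-01 -3.000e-04] rect ((396.42779541015625, -327.9364929199219), (126.61932373046875, 125.50285339355469), 0.2897266149520874)
at [ 0.3956 -0.3291 -0.003 ] rect ((397.4513854980469, -328.7781982421875), (128.65792846679688, 127.19660949707031), 0.2897211015224457)
scene tray [(0.86, [0.3946, -0.3264, 0.0056]), (0.64, [0.614, -0.2198, -0.0042])]
scene sample1 [(0.7, [0.5253, -0.2277, 0.1518]), (0.68, [0.3596, -0.362, 0.0004])]
top sample1 [(0.54, [0.3637, -0.3628, 0.0041]), (0.48, [0.5361, -0.227, 0.1524]), (0.42, [0.6235, -0.2934, 0.2045])]
pos [ 0.5334 -0.2276  0.2145] t 23.05 w 0.3183147382674709
GO [ 0.2257 -0.115   0.1088] [0.0005 0.0001 0.0671]
```

View pics/t8c.png

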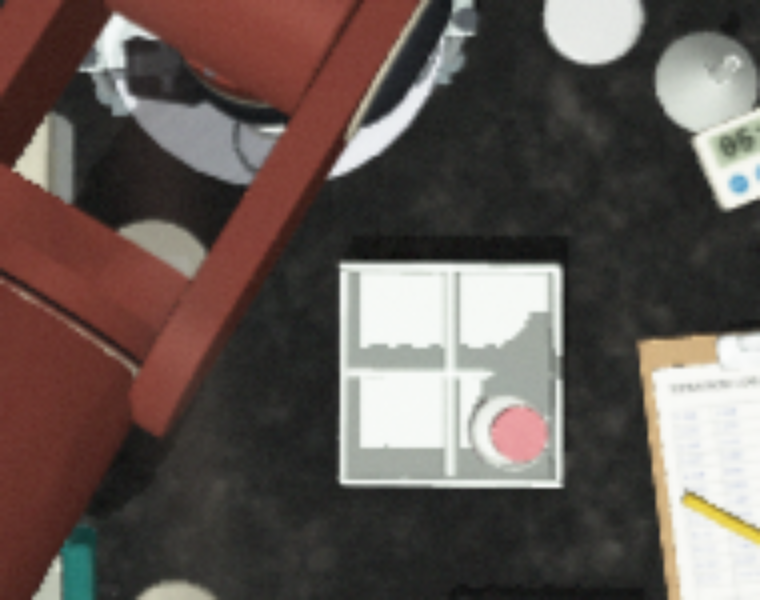

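>>> jog_arm(motion="0 0.08 -0.04 0.02 0 0 0.067; 0 0.16 -0.08 0.05 0 0 0.067; 0 0.226 -0.115 0.109 0 0 0.067; 0 0.226 -0.115 0.109 0 0 0.067; 0 0.226 -0.115 0.109 0 0 0.067")

```text
time: 23.68
tool_pos: [0.4287, -0.2975, 0.1617]
tool_rot: [0.002, -0.004, 1.0, -0.0]
contact_force: [0.2, 0.2, 0.0]
gripper_width: 0.323
grasp_force: 59.7
```

```bash
python3 -c "
from h import *
for i in range(4): f=grab_frame('scene')
po('scene','tray');po('scene','sample1')
go([.4275,-.297,.0735],3.15)"
```

```text
scene tray [(0.87, [0.3976, -0.3217, 0.005])]
scene sample1 [(0.83, [0.3606, -0.3634, 0.0014]), (0.78, [0.424, -0.2975, 0.0986])]
pos [ 0.4293 -0.2975  0.1626] t 23.98 w 0.32164717192190245
GO [0.0043 0.0014 0.1782] [-0.0013  0.0028  0.0009]
```

>>> jog_arm(motion="0 0.004 0.001 0.08 0 0 0; 0 0.004 0.001 0.15 0 0 0; 0 0.004 0.001 0.175 0 0 0; 0 0.004 0.001 0.179 0 0 0; 0 0.004 0.001 0.179 0 0 0")

```text
time: 24.6
tool_pos: [0.4275, -0.2979, 0.0735]
tool_rot: [0.002, -0.004, 1.0, -0.001]
contact_force: [0.7, 0.3, -0.5]
gripper_width: 0.323
grasp_force: 59.9
```

>>> jog_arm(motion="45 0 0 0 0 0 0; 55 0 0 0 0 0 0; 55 0 0 0 0 0 0; 55 0 0 -0.1 0 0 0; 55 0 0 -0.22 0 0 0")

```text
time: 25.22
tool_pos: [0.4254, -0.2963, 0.182]
tool_rot: [0.0, -0.004, 1.0, 0.001]
contact_force: [0.8, -0.4, 1.4]
gripper_width: 0.553
grasp_force: 0.0
```

```bash
python3 -c "
from h import *
for i in range(4): f=grab_frame('scene')
po('scene','sample1');po('scene','standard')
go([.610,-.2228,.27],1.93)"
```

```text
scene sample1 [(0.73, [0.4229, -0.2983, 0.0003])]
scene standard []
pos [ 0.4258 -0.2966  0.1811] t 25.52 w 0.5517143487924911
GO [-0.37    0.1445 -0.1772] [0.0009 0.0009 0.8134]
```

>>> jog_arm(motion="60 -0.06 0.025 -0.12 0 0 0.12; 60 -0.15 0.06 -0.18 0 0 0.24; 60 -0.23 0.09 -0.18 0 0 0.36; 60 -0.3 0.12 -0.18 0 0 0.48; 60 -0.37 0.144 -0.18 0 0 0.61")

```text
time: 26.15
tool_pos: [0.6108, -0.2223, 0.2699]
tool_rot: [-0.0, 0.437, 0.899, 0.0]
contact_force: [-0.2, 0.1, 0.7]
gripper_width: 0.6
grasp_force: 0.0
```

```bash
python3 -c "
from h import *
for i in range(4): f=grab_frame('wrist')
go([.610,-.2228,.27],1.3)"
```

```text
pos [ 0.6098 -0.2229  0.2702] t 26.35 w 0.5991948731314649
GO [-0.0001  0.0005  0.0004] [-6.000e-04 -5.000e-04  6.302e-01]
```

>>> jog_arm(motion="60 0 0 0 0 0 0.124; 60 0 0 0 0 0 0.248; 60 0 0 0 0 0 0.372; 60 0 0 0.05 0 0 0.496; 60 0 0 0.132 0 0 0.62")

```text
time: 26.98
tool_pos: [0.6103, -0.2247, 0.2077]
tool_rot: [0.003, 0.794, 0.608, 0.002]
contact_force: [0.2, 0.2, -0.4]
gripper_width: 0.601
grasp_force: 0.0
```

>>> jog_arm(motion="60 0 0 0 0 0 0; 30 0 0 0 0 0 0; 0 0 0 0 0 0 0; 0 0 0 0 0 0 0; 0 0 0 0 0 0 0")

```text
time: 27.6
tool_pos: [0.6102, -0.2241, 0.209]
tool_rot: [0.002, 0.792, 0.611, 0.0]
contact_force: [-5.3, 0.4, 1.1]
gripper_width: 0.321
grasp_force: 59.3
```

>>> jog_arm(motion="0 0 0 0 0 0 -0.1; 0 0 0 0 0 0 -0.21; 0 0 0 0 0 0 -0.325; 0 0 0 0 0 0 -0.44; 0 0 0 0 0 0 -0.558")

```text
time: 28.22
tool_pos: [0.6115, -0.2238, 0.209]
tool_rot: [0.003, 0.473, 0.881, 0.001]
contact_force: [-0.4, 1.1, -0.4]
gripper_width: 0.325
grasp_force: 59.3
```

>>> jog_arm(motion="0 0 0 0 0 0 -0.11; 0 0 0 0 0 0 -0.22; 0 0 0 0 0 0 -0.33; 0 0 0 0 0 0 -0.44; 0 0 0 0 0 0 -0.558")

```text
time: 28.85
tool_pos: [0.6121, -0.2227, 0.209]
tool_rot: [0.004, 0.074, 0.997, 0.0]
contact_force: [1.7, 3.6, -0.6]
gripper_width: 0.326
grasp_force: 59.4
```

>>> jog_arm(motion="0 0 0 0 0 0 -0.11; 0 0 0 0 0 0 -0.22; 0 0 0 0 0 0 -0.33; 0 0 0 0 0 0 -0.44; 0 0 0 0 0 0 -0.559")

```text
time: 29.48
tool_pos: [0.6117, -0.2215, 0.2089]
tool_rot: [0.003, -0.339, 0.941, 0.0]
contact_force: [-0.2, 6.8, 1.3]
gripper_width: 0.322
grasp_force: 59.5
```

```bash
python3 -c "
from h import *
for i in range(2):save('scene','s9')
po('scene','standard')
x=R(state()['tool_rot']).as_matrix();print(np.arctan2(x[1,0],x[0,0]),x[2],state()['contact_force'],state()['tool_pos'],state()['ft_torque'])"
```

```text
scene standard [(0.79, [0.537, -0.2245, 0.0239])]
-2.455008122779293 [-0.00639908 -0.00189863 -0.99997772] [0.57181594 6.48299684 1.78301771] [ 0.61175497 -0.22150493  0.2089534 ] [1.27862851 0.2183242  0.12165846]
```

>>> jog_arm(motion="50 0 0 0 0 0 0; 60 0 0 0 0 0 0; 60 0 0 -0.05 0 0 0; 60 0 0 -0.11 0 0 0; 60 0 0 -0.11 0 0 0")

```text
time: 30.25
tool_pos: [0.6121, -0.2246, 0.2663]
tool_rot: [0.004, -0.335, 0.942, -0.004]
contact_force: [0.4, -0.3, 1.0]
gripper_width: 0.595
grasp_force: 0.0
```

```bash
python3 -c "
from h import *
for i in range(3):f=save('wrist','w9')
po('wrist','standard');po('wrist','lock_knob')
go([.6178,-.292,.26],3.25)"
```

```text
wrist standard [(0.72, [0.5343, -0.2237, 0.0222])]
wrist lock_knob [(0.61, [0.6194, -0.2965, 0.2048])]
pos [ 0.6098 -0.2232  0.2599] t 30.5 w 0.5984746768662526
GO [ 0.0745 -0.1168 -0.0002] [-1.000e-04  5.000e-04  3.834e-01]
```

View pics/w9.png

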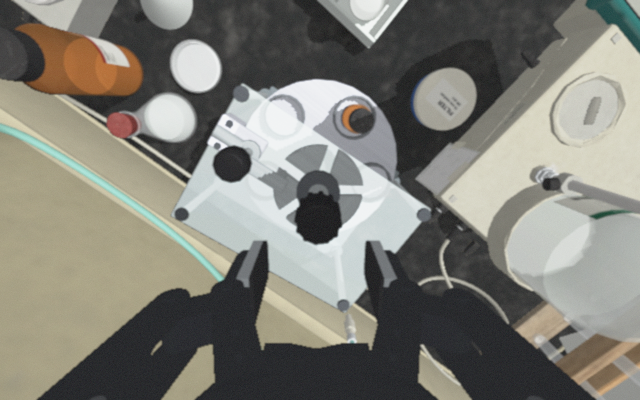

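>>> jog_arm(motion="0 0.03 -0.045 -0.01 0 0 0.12; 0 0.0745 -0.117 -0.01 0 0 0.25; 0 0.0745 -0.117 0 0 0 0.383; 0 0.0745 -0.117 0 0 0 0.383; 0 0.0745 -0.117 0.04 0 0 0.383")

```text
time: 31.12
tool_pos: [0.6194, -0.2925, 0.243]
tool_rot: [0.003, -0.056, 0.998, -0.002]
contact_force: [0.8, -0.6, 0.8]
gripper_width: -0.001
grasp_force: 0.0
```

```bash
python3 -c "
from h import *
for i in range(4):f=grab_frame('wrist')
go([.6178,-.292,.194],3.25)"
```

```text
pos [ 0.6181 -0.2916  0.2403] t 31.32 w -0.003551852651553921
GO [ 0.0008 -0.0008  0.0926] [0.0001 0.0007 0.0015]
```

>>> jog_arm(motion="0 0 0 0.03 0 0 0; 0 0 0 0.055 0 0 0; 0 0 0 0.075 0 0 0; 0 0 0 0.09 0 0 0; 0 0 0 0.096 0 0 0")

```text
time: 31.95
tool_pos: [0.6184, -0.2923, 0.1939]
tool_rot: [0.001, -0.055, 0.999, -0.0]
contact_force: [-2.7, 2.8, 7.4]
gripper_width: 0.002
grasp_force: 3.8
```

>>> jog_arm(motion="0 0 0 0.004 0 0 0; 0 0 0 0.004 0 0 0; 0 0 0 0.004 0 0 0; 0 0 0 0.004 0 0 0; 0 0 0 0.004 0 0 0")

```text
time: 32.58
tool_pos: [0.6186, -0.2924, 0.194]
tool_rot: [0.002, -0.055, 0.999, -0.001]
contact_force: [-4.7, 3.1, 6.5]
gripper_width: 0.003
grasp_force: 3.1
```

>>> jog_arm(motion="0 0 0 -0.04 0 0 0; 0 0 0 -0.14 0 0 0; 0 0.1 0 -0.2 0 0 0; 0 0.3 -0.1 -0.2 0 0 0; 0 0.4 -0.2 -0.2 0 0 0")

```text
time: 33.2
tool_pos: [0.4703, -0.3755, 0.2943]
tool_rot: [0.003, -0.055, 0.998, -0.002]
contact_force: [0.2, -1.1, -1.0]
gripper_width: -0.001
grasp_force: 0.0
```

```bash
python3 -c "
from h import *
for i in range(3):f=save('scene','s10')
for t in('lock_knob','standard','sample1','tray','front_bay'):po('scene',t)
print(state()['tool_pos'],state()['time'])"
```

```text
scene lock_knob [(0.71, [0.6197, -0.2931, 0.1841]), (0.34, [0.424, -0.299, 0.0058])]
scene standard [(0.81, [0.5397, -0.2277, 0.0211])]
scene sample1 [(0.72, [0.3602, -0.3621, 0.0009]), (0.59, [0.4211, -0.2973, 0.0065])]
scene tray [(0.58, [0.3969, -0.3264, 0.0062])]
scene front_bay [(0.97, [0.5373, -0.2305, 0.0206])]
[ 0.47210059 -0.37398149  0.29184764] 33.6
```

View pics/s10.png

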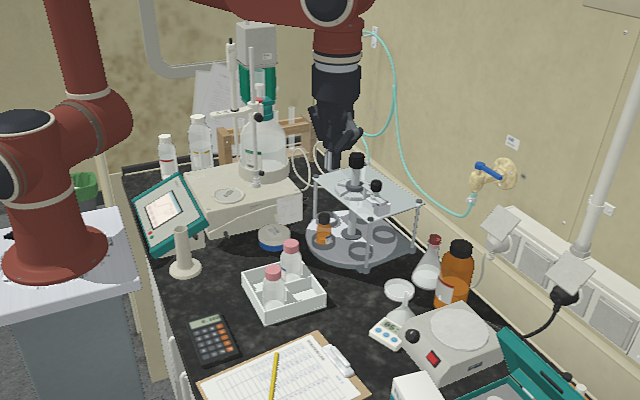

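The picture shows both bottles upright in the tray at (275,285) and (291,255), the dropper bottle at the front at (323,232), and the lock knob home at (377,186). The other bays are empty.

```bash
python3 -c "
from plant import *
print(job_done())"
```

```text
the job is handed in; nothing more can be done
None
```

I handed the job in at about 34 s of the 210 s allowed; no verdict came back. The last camera check showed both tall bottles upright in their own tray cells, the dropper bottle at the front opening, and the lock knob home at 184 mm.

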